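# Switch on and tare the bench scale under the mould

## Robot

A 6-joint arm with a two-finger parallel gripper is mounted at the origin on the work surface. World frame = base frame: x ahead of the robot, y to its left, z up, the work surface at z = 0. Lengths are in mm, angles in rad, forces in N, time in s.
With the tool pointing down it reaches from about 300 to 825 mm from the base axis. Payload 5.4 kg.
Tool frame: the origin (TCP) lies midway between the tips of the shut fingers; the grasp point (between the pads) lies 19 mm behind it; z points along the fingers, y is the line along which they close (so a half turn about z gives the same grasp; the last joint's range is limited). The gripper opens to 92 mm and grips with 3 to 60 N. Pads are 20 mm wide; open, the fingers measure 128 mm over their backs; the gripper's body (75 mm by 189 mm) begins 69 mm behind the grasp point.
Start: joints at [-0.21, 0.158, 1.597, -0, 1.386, -0.21], TCP at [574.984, -0.018, 214.601] pointing down, gripper open.
Joint ranges: [-2.91, 2.91], [-0.94, 2.29], [0.18, 2.7], [-1.29, 4.43], [0.17, 2.64], [-3, 3]. Speed limits (rad/s): [2.57, 2.57, 3.14, 3.14, 3.14, 3.14].

## Interface

Orientations are given as a unit quaternion [x, y, z, w].
In Python, from station import arm gives the robot as it stands.
- The arm moves only by the tool arm_command, never from a script. Its argument "plan" is a list of rows, each an object of numbers: "x", "y", "z": the shift along the tool's x, y, z each as a share of 0.5 m, from -1 to 1; "yaw": the turn about the tool's z as a share of 360 degrees, from -1 to 1; "grip": the opening, from 0 (shut) to 1 (fully open). A call has 1 to 8 rows; each row is the pose to reach, as a shift and turn from the pose commanded when the call began, along the tool's axes at that moment, turning the shorter way round; what a row does not reach only later rows make up. A row lasts 1/12 s, in which the tool goes at most 41.7 mm and 7.16 degrees, less where a joint would pass 70% of its speed; a pose out of reach is approached as far as the arm can. A call with a number of a shift or a turn outside -1 to 1 is refused whole. A call with a gripper value outside its range is refused whole. The fingers move at their own pace and stop on an object; "force" is the grip in N (left out, the last holds). Time passes only in rows, so rows that repeat a pose let the fingers close. It gives the time, the measured TCP pose, the force, the opening and the grip force at its end, in the units of the state.
- arm.state(): the state, without advancing time (a new reading comes with each control period).
- arm.capture(name): name is "scene" or "side" or "wrist"; returns the picture (400x640x3 uint8, red, green, blue); there is no depth.
- arm.get_calibration(name): a dict with "mtx" (3x3 intrinsics, pixels), "xyz" and "rotation" of the camera in the world. Camera axes: x right, y up, looking along -z (the intrinsics and any distortion apply to the point x, -y, -z); pixel columns grow to the right and rows downward; lengths in mm; the calibration is good to about 2 mm. A picture is of the moment at which its call begins: read the wrist's pose just before it. get_calibration takes no time and is no camera call; for the wrist camera it gives the pose at the moment of the call.
- arm.hand_in(): hands the job in; it is judged then, once.
The state is a dict: "t": time; "joint_pos": joint angles; "qvel": joint speeds; "tau": joint torques, N m; "ee_pos": TCP position; "tool_rot": TCP orientation; "wrist_force": force on the tool from outside, world axes, zero at the start; "moment": the same for the moment, N m; "opening": finger opening in mm; "gripper_force": force on a finger pad.
Only numpy, scipy, OpenCV 4.12 (cv2) and the standard library are available. Lean on these libraries where they do the work, as an engineer would, in place of code of your own. Each camera call takes 0.05 s, during which the arm holds its last target. There are 200 camera calls.

## Task

Get the scale that carries the shallow black mould ready for filling: with the fingertips, lightly press the round on key at the left end of its row of keys (left as seen from the robot) and let it come up, then press the wide tare key at the right end of the same row and let it come up. Press no other key on either scale, keep off both weighing platforms and leave the mould, the pail and the chuck key where they are; finish with the hand drawn back at least a hand's breadth from the keys.

Things in the scene. Friction and masses are not known exactly. Their poses are not given: they have to be found in the camera images.
- indicator_a: indicator of the scale that carries the mould, with its keys: fixed housing 123 x 224 x 38 mm, face leaning 0.18 rad from level to the operator. Origin: face centre, 52 mm above the bench; z out of the face, x up it to the display, y to the operator's left. White keys in a row at x = -30 mm, y = +85 (on), +35 (unit), -15 (zero), -75 mm (tare), tops 7 mm above the face, 30 mm gaps or more
- platform_a: weighing platform of the scale that carries the mould: stainless steel, 240 x 240 mm, fixed; origin at the centre of its underside, 32 mm above the bench, its top 52 mm above the bench. It stands behind the indicator, its near edge 105 mm beyond the middle of the indicator
- a_on_top (a point): centre of the top of the round on key (20 mm across), at the left end of the key row, on the scale that carries the mould; z is the outward normal of the key, y along the row to the operator's left
- a_on (a joint): travel of the on key of the scale that carries the mould, m: 0 up, 0.004 fully down (straight into the face); sprung, about 1.5 N to start and 4 N at the bottom, comes up by itself; registers beyond 0.0025 for a tenth of a second
- a_unit_top (a point): centre of the top of the square unit key (18 x 18 mm), second from the left, on the scale that carries the mould; z is the outward normal of the key, y along the row to the operator's left
- a_unit (a joint): travel of the unit key of the scale that carries the mould, m: 0 up, 0.004 fully down (straight into the face); same spring as the others
- a_zero_top (a point): centre of the top of the square zero key (18 x 18 mm), third from the left, on the scale that carries the mould; z is the outward normal of the key, y along the row to the operator's left
- a_zero (a joint): travel of the zero key of the scale that carries the mould, m: 0 up, 0.004 fully down (straight into the face); same spring as the others
- a_tare_top (a point): centre of the top of the wide tare key (40 mm along the row, 18 mm across it), at the right end of the key row, on the scale that carries the mould; z is the outward normal of the key, y along the row to the operator's left
- a_tare (a joint): travel of the tare key of the scale that carries the mould, m: 0 up, 0.004 fully down (straight into the face); sprung, about 1.5 N to start and 4 N at the bottom, comes up by itself; registers beyond 0.0025 for a tenth of a second
- indicator_b: indicator of the other scale, that carries the pail, with its keys: fixed housing 123 x 224 x 38 mm, face leaning 0.18 rad from level to the operator. Origin: face centre, 52 mm above the bench; z out of the face, x up it to the display, y to the operator's left. White keys in a row at x = -30 mm, y = +85 (on), +35 (unit), -15 (zero), -75 mm (tare), tops 7 mm above the face, 30 mm gaps or more
- platform_b: weighing platform of the other scale, that carries the pail: stainless steel, 240 x 240 mm, fixed; origin at the centre of its underside, 32 mm above the bench, its top 52 mm above the bench. It stands behind the indicator, its near edge 105 mm beyond the middle of the indicator
- b_on (a joint): travel of the on key of the other scale, that carries the pail, m: 0 up, 0.004 fully down (straight into the face); same spring as the others
- b_unit (a joint): travel of the unit key of the other scale, that carries the pail, m: 0 up, 0.004 fully down (straight into the face); same spring as the others
- b_zero (a joint): travel of the zero key of the other scale, that carries the pail, m: 0 up, 0.004 fully down (straight into the face); same spring as the others
- b_tare (a joint): travel of the tare key of the other scale, that carries the pail, m: 0 up, 0.004 fully down (straight into the face); same spring as the others
- mould: shallow black plastic casting mould, an open tray 180 x 210 mm over its rim, 40 mm high, loose on one scale's platform; origin at the centre of its underside
- pail: empty grey plastic mixing pail, 144 mm across the rim, 110 mm high, loose on the other scale's platform; origin at the centre of its underside
- chuck_key: steel drill-chuck key, a T 68 mm across and 70 mm long, 18 mm high, lying loose on the bench between the two indicators; origin on the bench near its middle

How it is judged (in metres and radians):
On the way, in this order (a step that is already met when the one before it is completed fails the run):
1. the on key of the scale with the mould is pressed down by the fingers (value of joint a_on above 0.0025 m and contact force between the fingers and indicator_a above 0.5 N), for 0.1 s.
2. the on key has come up again (value of joint a_on below 0.001 m), for 0.1 s.
3. the tare key of that scale is pressed down by the fingers, with the on key up (value of joint a_tare above 0.0025 m and contact force between the fingers and indicator_a above 0.5 N and value of joint a_on below 0.001 m), for 0.1 s.
At the end, for the whole second after the job is handed in: All keys of both scales are up (less than 1 mm down), the grasp point is more than 80 mm from every key of the scale with the mould, mould, pail and chuck key rest within 10 mm of where they were (value of joint each of a_on, a_unit, a_zero, a_tare, b_on, b_unit, b_zero, b_tare below 0.001 m and distance between the grasp point and a_on_top above 0.08 m and distance between the grasp point and a_unit_top above 0.08 m and distance between the grasp point and a_zero_top above 0.08 m and distance between the grasp point and a_tare_top above 0.08 m and distance of each of mould, pail, chuck_key from where it was at the start of the episode below 0.01 m and linear speed of each of mould, pail, chuck_key below 0.02 m/s); the robot touches nothing.
It fails at once if another key, or any key of the other scale, is pressed more than 1.5 mm (value of joint any of a_unit, a_zero, b_on, b_unit, b_zero, b_tare above 0.0015 m).
It fails at once if on and tare keys are pressed together (value of joint each of a_on, a_tare above 0.0015 m).
It fails at once if the indicator is pressed with more than 30 N (contact force between the fingers and indicator_a above 30 N or contact force between the fingers and indicator_b above 30 N).
It fails at once if the robot leans on a weighing platform (more than 1 N) (contact force between any of the fingers, the arm and platform_a above 1 N or contact force between any of the fingers, the arm and platform_b above 1 N).
It fails at once if the mould, the pail or the chuck key is shifted or lifted by more than 10 mm (distance of any of mould, pail, chuck_key from where it was at the start of the episode above 0.01 m).
It also fails if it takes over 40 s, if anything falls off the work surface, if the arm or the gripper's body presses on something with over 40 N, if the wrist force passes 120 N, or if a joint passes its speed limit or range.

## Working session

There is one attempt and no reset: what is moved stays moved. The work goes in short steps, Python scripts to look and compute and a tool call to move; the robot and the scene stay as the last step left them, time stands still between calls to the robot, and variables do not carry over. Pictures are saved under pics/ and viewed, at most 10 in all, crops included, and the job is handed in when it is done.

Besides the shell and the picture viewer there is one more tool, called by a JSON object that holds its "op" and its "data". arm_command: Moves the arm, as the interface text tells. Its arguments: {"type":"object","properties":{"plan":{"type":"array"},"force":{"type":"number"}},"required":["plan"]}

```bash
mkdir -p pics
python3 - <<'E'
from station import arm
import cv2
for n in ("scene","side","wrist"):
    c=arm.get_calibration(n); print(n,c)
    cv2.imwrite(f"pics/{n}0.png",arm.capture(n)[:,:,::-1])
print(arm.state())
E
```

```text
scene {'mtx': array([[376.66874318,   0.        , 321.06112953],
       [  0.        , 376.66874318, 200.29627717],
       [  0.        ,   0.        ,   1.        ]]), 'xyz': array([1053.64155756, -664.23243529,  664.66521134]), 'rotation': array([0.42916223, 0.13460504, 0.27810387, 0.84873995])}
side {'mtx': array([[407.95875758,   0.        , 318.32813419],
       [  0.        , 407.95875758, 202.47500651],
       [  0.        ,   0.        ,   1.        ]]), 'xyz': array([424.6881827 , 713.41505513, 711.65158574]), 'rotation': array([-0.04276648,  0.41122921,  0.90614071, -0.0892781 ])}
wrist {'mtx': array([[322.61156284,   0.        , 320.08592704],
       [  0.        , 322.61156284, 205.3900694 ],
       [  0.        ,   0.        ,   1.        ]]), 'xyz': array([575.36624084,  73.79615489, 383.49872084]), 'rotation': array([-1.33565314e-01,  1.17260933e-03, -5.06671413e-06,  9.91039319e-01])}
{'t': 0.15, 'joint_pos': array([-2.10100538e-01,  1.58881735e-01,  1.59791634e+00, -1.86623891e-05,
        1.38618816e+00, -2.10119852e-01]), 'qvel': array([ 1.04593262e-03, -1.77424208e-03, -3.37241483e-03, -1.84669836e-04,
        6.84272488e-05,  1.05453133e-03]), 'tau': array([ 3.99315013e-04, -3.85916662e+01, -3.22434962e+01,  7.02334754e-02,
        3.51220253e-02, -9.48688057e-05]), 'ee_pos': array([5.74530021e+02, 7.27272739e-02, 2.13871102e+02]), 'tool_rot': array([ 7.07098565e-01,  7.07114654e-01, -3.86802545e-04, -5.79642245e-04]), 'wrist_force': array([ 0.80144102, -0.50374153,  0.31864591]), 'moment': array([-0.01902265, -0.00327537,  0.00897281]), 'gripper_force': 0.0, 'opening': 91.62156611837683}
```

View pics/scene0.png

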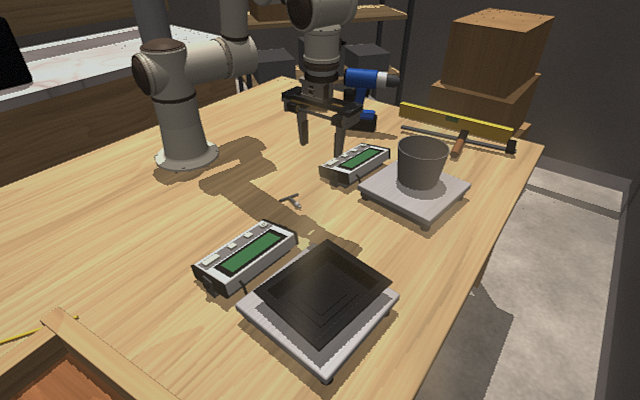

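View pics/wrist0.png

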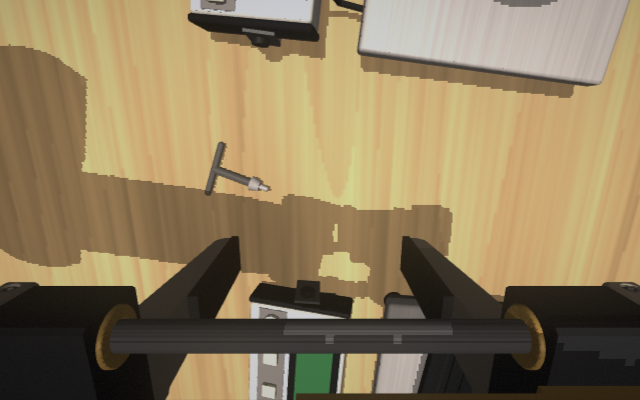

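The mould scale is on the robot's right (black tray, scene around px (320,290)). Its indicator is at scene (245,255), with the key row on the robot side. In the wrist view its near end is at about (300,300). I'll move the camera over it.

{"op": "arm_command", "data": {"plan": [{"x": -0.08, "y": -0.03}, {"x": -0.16, "y": -0.06}, {"x": -0.24, "y": -0.09}, {"x": -0.32, "y": -0.12}, {"x": -0.4, "y": -0.12}, {"x": -0.4, "y": -0.12}, {"x": -0.4, "y": -0.12}, {"x": -0.4, "y": -0.12}]}}

```text
$.plan[0]: bad value
```

Run:
```python
from station import arm
import cv2,pickle
s=arm.state();c=arm.get_calibration("wrist");w=arm.capture("wrist");sc=arm.capture("scene")
pickle.dump((s,c,w,sc,arm.get_calibration("scene")),open("v1.pkl","wb"))
print(s["ee_pos"],s["tool_rot"],s["t"])
cv2.imwrite("pics/wrist1.png",w[:,:,::-1])
cv2.imwrite("pics/crop1.png",cv2.resize(sc[200:310,180:310,::-1],None,fx=5,fy=5,interpolation=cv2.INTER_NEAREST))
```

```text
[5.74530021e+02 7.27272739e-02 2.13871102e+02] [ 7.07098565e-01  7.07114654e-01 -3.86802545e-04 -5.79642245e-04] 0.15
```

View pics/wrist1.png

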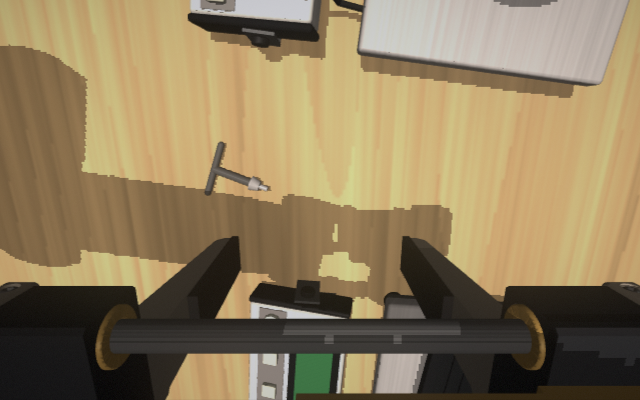

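View pics/crop1.png

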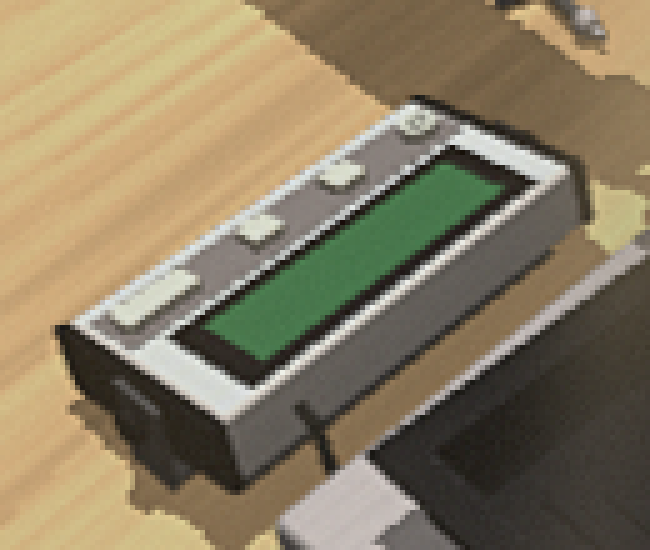

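The move was refused because the rows need every field. The arm has not moved. In the crop the on key is at (418,122), which is scene (263.6,224.4), and the tare key is at (152,297), scene (210.4,259.4). The unit and zero keys sit between them.

{"op": "arm_command", "data": {"plan": [{"x": -0.08, "y": -0.03, "z": 0, "yaw": 0, "grip": 1}, {"x": -0.16, "y": -0.06, "z": 0, "yaw": 0, "grip": 1}, {"x": -0.24, "y": -0.09, "z": 0, "yaw": 0, "grip": 1}, {"x": -0.32, "y": -0.12, "z": 0, "yaw": 0, "grip": 1}, {"x": -0.4, "y": -0.12, "z": 0, "yaw": 0, "grip": 1}, {"x": -0.4, "y": -0.12, "z": 0, "yaw": 0, "grip": 1}, {"x": -0.4, "y": -0.12, "z": 0, "yaw": 0, "grip": 1}, {"x": -0.4, "y": -0.12, "z": 0, "yaw": 0, "grip": 1}]}}

```text
t: 0.92
ee_pos: [514.9, -199.6, 214.4]
tool_rot: [0.707, 0.707, 0.0, -0.0]
wrist_force: [-0.8, 0.3, 0.7]
opening: 92.0
gripper_force: 0.0
```

```bash
cat > h.py <<'E'
import numpy as np
from scipy.spatial.transform import Rotation as R
def ray(c,u,v):
    d=np.linalg.inv(c["mtx"])@[u,v,1]
    return c["xyz"],R.from_quat(c["rotation"]).apply([d[0],-d[1],-d[2]])
def onz(c,u,v,z):
    o,d=ray(c,u,v); return o+d*(z-o[2])/d[2]
E
python3 - <<'E'
from station import arm
import cv2,pickle
from h import *
s=arm.state();c=arm.get_calibration("wrist");w=arm.capture("wrist")
pickle.dump((s,c,w),open("v2.pkl","wb"))
print(s["ee_pos"],s["tool_rot"],s["t"])
cv2.imwrite("pics/wrist2.png",w[:,:,::-1])
cs=arm.get_calibration("scene")
z=52-30*np.sin(.18)+7*np.cos(.18); print(z)
print(onz(cs,263.6,224.4,z),onz(cs,210.4,259.4,z))
E
```

```text
[ 514.91552774 -199.63717006  214.37138622] [ 7.07311987e-01  7.06901365e-01  1.88617041e-04 -4.22292103e-04] 0.9167
53.516018646742125
[ 518.43398249 -161.39222225   53.51601865] [ 506.1957206  -321.6053283    53.51601865]
```

View pics/wrist2.png

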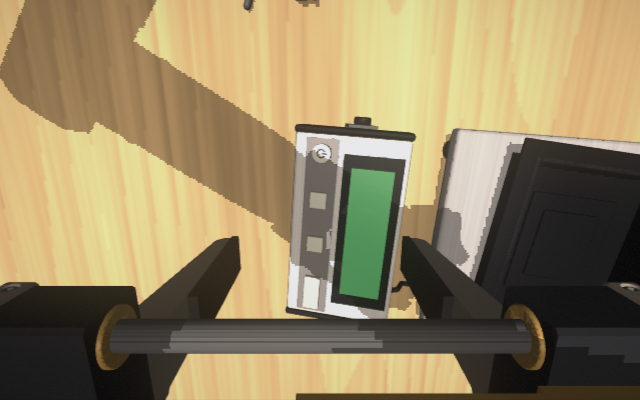

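The wrist view shows all four keys: on (322,153), unit (318,200), zero (315,244) and tare (311,293). The scene measurement already gives an on–tare spacing of about 160 mm, as specified.

Run:
```python
import pickle
from h import *
s,c,w=pickle.load(open("v2.pkl","rb"))
P=[onz(c,u,v,53.5) for u,v in [(322,153),(317.7,200.5),(315,244.3),(311.5,292.5)]]
for p in P: print(p.round(1))
d=P[0]-P[3];print(np.linalg.norm(d),np.degrees(np.arctan2(-d[0],d[1])),[np.linalg.norm(P[0]-p) for p in P])
```

```text
[ 517.3 -161.3   53.5]
[ 512.8 -211.3   53.5]
[ 509.6 -261.    53.5]
[ 505.3 -320.3   53.5]
159.3821685043936 -4.298585773051489 [np.float64(0.0), np.float64(50.10887040503528), np.float64(99.90586935172666), np.float64(159.3821685043936)]
```

The wrist spacings are 50.1, 99.9 and 159.4 mm against the specified 50, 100 and 160, and the positions agree with the scene view to 1 mm. Next I shut the fingers and hover over the on key.

{"op": "arm_command", "data": {"plan": [{"x": 0.076, "y": 0, "z": 0, "yaw": 0, "grip": 0}, {"x": 0.076, "y": 0, "z": 0.07, "yaw": 0, "grip": 0}, {"x": 0.076, "y": 0, "z": 0.14, "yaw": 0, "grip": 0}, {"x": 0.076, "y": 0, "z": 0.2, "yaw": 0, "grip": 0}, {"x": 0.076, "y": 0, "z": 0.26, "yaw": 0, "grip": 0}, {"x": 0.076, "y": 0, "z": 0.285, "yaw": 0, "grip": 0}, {"x": 0.076, "y": 0, "z": 0.285, "yaw": 0, "grip": 0}, {"x": 0.076, "y": 0, "z": 0.285, "yaw": 0, "grip": 0}]}}

```text
t: 1.63
ee_pos: [515.4, -161.2, 72.6]
tool_rot: [0.707, 0.708, 0.0, -0.0]
wrist_force: [0.9, -0.5, 1.2]
opening: 40.6
gripper_force: 0.0
```

Run:
```python
from station import arm
import cv2,numpy as np
w=arm.capture("wrist");sc=arm.capture("scene")
a=cv2.resize(sc[170:290,190:310,::-1],(480,480),interpolation=cv2.INTER_NEAREST)
b=cv2.resize(w[150:390,240:400,::-1],(320,480))
cv2.imwrite("pics/h.png",np.hstack([a,b])); s=arm.state();print(s["wrist_force"],s["ee_pos"])
```

```text
[0.20953852 0.47204647 0.36007133] [ 516.71400032 -162.50317877   74.43769606]
```

View pics/h.png

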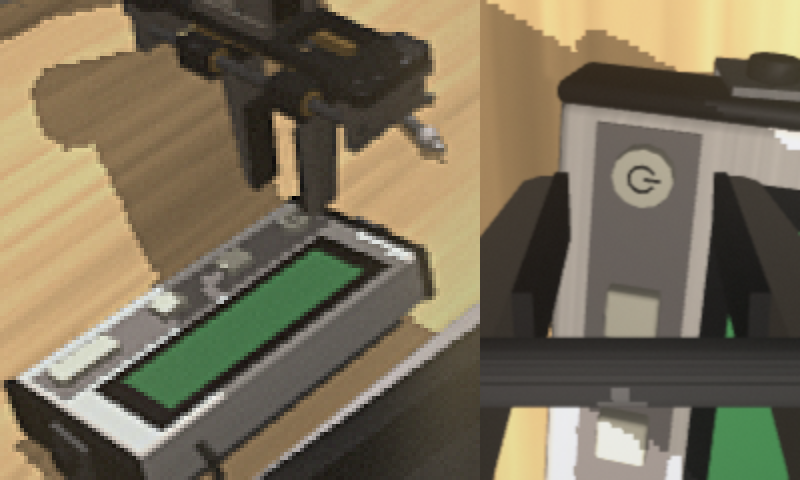

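The fingers are still closing, and the on key sits midway between them at (640,178) in the right-hand crop. I'll finish closing and come down to about 62 mm.

{"op": "arm_command", "data": {"plan": [{"x": 0, "y": 0, "z": 0, "yaw": 0, "grip": 0}, {"x": 0, "y": 0, "z": 0, "yaw": 0, "grip": 0}, {"x": 0, "y": 0, "z": 0, "yaw": 0, "grip": 0}, {"x": 0, "y": 0, "z": 0, "yaw": 0, "grip": 0}, {"x": 0, "y": 0, "z": 0, "yaw": 0, "grip": 0}, {"x": 0, "y": 0, "z": 0, "yaw": 0, "grip": 0}, {"x": 0, "y": 0, "z": 0.01, "yaw": 0, "grip": 0}, {"x": 0, "y": 0, "z": 0.02, "yaw": 0, "grip": 0}]}}

```text
t: 2.4
ee_pos: [515.1, -162.2, 61.9]
tool_rot: [0.707, 0.707, 0.0, 0.0]
wrist_force: [0.6, 0.2, -0.0]
opening: 0.5
gripper_force: 0.0
```

{"op": "arm_command", "data": {"plan": [{"x": 0, "y": 0, "z": 0.006, "yaw": 0, "grip": 0}, {"x": 0, "y": 0, "z": 0.01, "yaw": 0, "grip": 0}, {"x": 0, "y": 0, "z": 0.01, "yaw": 0, "grip": 0}, {"x": 0, "y": 0, "z": 0.01, "yaw": 0, "grip": 0}]}}

```text
t: 2.73
ee_pos: [514.9, -161.9, 56.8]
tool_rot: [0.707, 0.707, -0.0, -0.0]
wrist_force: [-0.5, 0.7, 0.3]
opening: 0.4
gripper_force: 0.0
```

{"op": "arm_command", "data": {"plan": [{"x": 0, "y": 0, "z": 0.006, "yaw": 0, "grip": 0}, {"x": 0, "y": 0, "z": 0.006, "yaw": 0, "grip": 0}, {"x": 0, "y": 0, "z": 0.006, "yaw": 0, "grip": 0}]}}

```text
t: 2.98
ee_pos: [515.4, -162.3, 54.5]
tool_rot: [0.707, 0.707, 0.0, 0.0]
wrist_force: [0.2, -0.8, 1.5]
opening: 0.5
gripper_force: 0.9
```

Run:
```python
from station import arm
s=arm.state();print(s["wrist_force"],s["ee_pos"])
```

```text
[ 0.19974704 -0.78376411  1.46866145] [ 515.40280603 -162.26492328   54.4938694 ]
```

{"op": "arm_command", "data": {"plan": [{"x": 0, "y": 0, "z": 0.004, "yaw": 0, "grip": 0}, {"x": 0, "y": 0, "z": 0.004, "yaw": 0, "grip": 0}, {"x": 0, "y": 0, "z": 0.004, "yaw": 0, "grip": 0}]}}

```text
t: 3.23
ee_pos: [515.6, -162.3, 52.6]
tool_rot: [0.707, 0.707, 0.0, 0.001]
wrist_force: [0.4, 0.2, 3.4]
opening: 0.3
gripper_force: 1.5
```

{"op": "arm_command", "data": {"plan": [{"x": 0, "y": 0, "z": 0.003, "yaw": 0, "grip": 0}, {"x": 0, "y": 0, "z": 0.003, "yaw": 0, "grip": 0}, {"x": 0, "y": 0, "z": 0.003, "yaw": 0, "grip": 0}]}}

```text
t: 3.48
ee_pos: [515.7, -162.3, 51.1]
tool_rot: [0.707, 0.707, 0.0, 0.001]
wrist_force: [1.9, -0.6, 4.1]
opening: 0.2
gripper_force: 1.9
```

{"op": "arm_command", "data": {"plan": [{"x": 0, "y": 0, "z": 0.002, "yaw": 0, "grip": 0}, {"x": 0, "y": 0, "z": 0.002, "yaw": 0, "grip": 0}, {"x": 0, "y": 0, "z": 0.002, "yaw": 0, "grip": 0}]}}

```text
t: 3.73
ee_pos: [515.8, -162.4, 50.8]
tool_rot: [0.707, 0.707, 0.0, 0.001]
wrist_force: [0.9, 0.9, 8.6]
opening: 0.8
gripper_force: 4.7
```

The force rose to 8.6 N at the stop, so the on key was fully down for well over 0.1 s. Now I lift and go over to the tare key.

{"op": "arm_command", "data": {"plan": [{"x": 0, "y": 0, "z": -0.05, "yaw": 0, "grip": 0}, {"x": 0, "y": 0, "z": -0.06, "yaw": 0, "grip": 0}, {"x": 0, "y": 0, "z": -0.06, "yaw": 0, "grip": 0}, {"x": -0.08, "y": -0.007, "z": -0.06, "yaw": 0, "grip": 0}, {"x": -0.16, "y": -0.014, "z": -0.06, "yaw": 0, "grip": 0}, {"x": -0.24, "y": -0.02, "z": -0.06, "yaw": 0, "grip": 0}, {"x": -0.318, "y": -0.027, "z": -0.06, "yaw": 0, "grip": 0}, {"x": -0.318, "y": -0.027, "z": -0.06, "yaw": 0, "grip": 0}]}}

```text
t: 4.4
ee_pos: [499.7, -327.1, 78.4]
tool_rot: [0.709, 0.705, -0.001, 0.001]
wrist_force: [0.5, -0.3, -0.8]
opening: 0.2
gripper_force: 0.0
```

{"op": "arm_command", "data": {"plan": [{"x": 0, "y": 0, "z": 0.02, "yaw": 0, "grip": 0}, {"x": 0, "y": 0, "z": 0.042, "yaw": 0, "grip": 0}, {"x": 0, "y": 0, "z": 0.042, "yaw": 0, "grip": 0}, {"x": 0, "y": 0, "z": 0.042, "yaw": 0, "grip": 0}]}}

```text
t: 4.73
ee_pos: [500.5, -318.5, 56.4]
tool_rot: [0.707, 0.708, -0.0, -0.002]
wrist_force: [-0.1, 0.2, 0.5]
opening: 0.2
gripper_force: 0.0
```

{"op": "arm_command", "data": {"plan": [{"x": 0, "y": 0, "z": 0.006, "yaw": 0, "grip": 0}, {"x": 0, "y": 0, "z": 0.01, "yaw": 0, "grip": 0}, {"x": 0, "y": 0, "z": 0.01, "yaw": 0, "grip": 0}, {"x": 0, "y": 0, "z": 0.01, "yaw": 0, "grip": 0}]}}

```text
t: 5.07
ee_pos: [501.8, -320.6, 53.9]
tool_rot: [0.707, 0.707, 0.0, 0.0]
wrist_force: [0.5, 1.4, 2.5]
opening: 0.4
gripper_force: 1.0
```

{"op": "arm_command", "data": {"plan": [{"x": 0, "y": 0, "z": 0.003, "yaw": 0, "grip": 0}, {"x": 0, "y": 0, "z": 0.003, "yaw": 0, "grip": 0}, {"x": 0, "y": 0, "z": 0.003, "yaw": 0, "grip": 0}]}}

```text
t: 5.32
ee_pos: [501.8, -321.1, 52.5]
tool_rot: [0.707, 0.707, 0.0, 0.0]
wrist_force: [1.0, 2.3, 2.5]
opening: 0.6
gripper_force: 1.4
```

{"op": "arm_command", "data": {"plan": [{"x": 0, "y": 0, "z": 0.002, "yaw": 0, "grip": 0}, {"x": 0, "y": 0, "z": 0.002, "yaw": 0, "grip": 0}, {"x": 0, "y": 0, "z": 0.002, "yaw": 0, "grip": 0}]}}

```text
t: 5.57
ee_pos: [501.9, -321.2, 51.4]
tool_rot: [0.707, 0.707, 0.0, 0.0]
wrist_force: [0.6, 1.9, 3.4]
opening: 0.4
gripper_force: 1.7
```

{"op": "arm_command", "data": {"plan": [{"x": 0, "y": 0, "z": 0.003, "yaw": 0, "grip": 0}, {"x": 0, "y": 0, "z": 0.003, "yaw": 0, "grip": 0}, {"x": 0, "y": 0, "z": 0.003, "yaw": 0, "grip": 0}]}}

```text
t: 5.82
ee_pos: [502.0, -321.4, 50.6]
tool_rot: [0.707, 0.707, 0.0, 0.001]
wrist_force: [0.3, 2.7, 7.6]
opening: 0.5
gripper_force: 4.1
```

At 7.6 N the tare key is bottomed. Now I draw the hand straight up by 150 mm.

{"op": "arm_command", "data": {"plan": [{"x": 0, "y": 0, "z": -0.05, "yaw": 0, "grip": 0}, {"x": 0, "y": 0, "z": -0.12, "yaw": 0, "grip": 0}, {"x": 0, "y": 0, "z": -0.2, "yaw": 0, "grip": 0}, {"x": 0, "y": 0, "z": -0.28, "yaw": 0, "grip": 0}, {"x": 0, "y": 0, "z": -0.3, "yaw": 0, "grip": 0}, {"x": 0, "y": 0, "z": -0.3, "yaw": 0, "grip": 0}, {"x": 0, "y": 0, "z": -0.3, "yaw": 0, "grip": 0}, {"x": 0, "y": 0, "z": -0.3, "yaw": 0, "grip": 0}]}}

```text
t: 6.48
ee_pos: [500.2, -320.1, 196.6]
tool_rot: [0.707, 0.707, -0.0, -0.002]
wrist_force: [0.0, -0.7, -0.6]
opening: 0.3
gripper_force: 0.0
```

Run:
```python
from station import arm
s=arm.state();print(s["wrist_force"],s["ee_pos"],s["t"])
print(arm.hand_in())
```

```text
[ 0.03320349 -0.65730626 -0.5523911 ] [ 500.17169605 -320.11277377  196.62168514] 6.4833
the job is handed in; nothing more can be done
None
```

I pressed the on key and then the tare key of the mould scale to the bottom (peak readings 8.6 N and 7.6 N), lifting off after each, drew the hand back about 145 mm above the keys and handed the job in at about 6.5 s; no verdict came back.

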